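# Hold a work-lamp battery cap at its half-twist test position

## Task

Slide the battery cap out of its slotted rack, press it into the upturned mouth of the work lamp with its two lugs going down through the two slots, and twist it clockwise (seen from above) half of the way to the lock, so that its lugs and grip bar point at the thin test ribs. Do not let it click into the lock. Finish while still gripping the cap there, keeping it in and at the test ribs, and leave the other things on the desk undisturbed.

Things in the scene. Friction and masses are not known exactly. Their poses are not given: they have to be found in the camera images.
- cap: Loose black bayonet cap, 90 g, upright, same after a half turn. Origin: centre of its underside, z up. Plug 38 mm diameter, z 0-18 mm; two lugs along +x and -x, tips 28 mm from the axis, 9 mm wide, z 2-8 mm; flange 66 mm diameter, z 18-23 mm; grey upright grip bar 40 mm long (x), 12 mm thick (y), z 23-65 mm, pinched across its thickness from above. Starts turned up to 0.35 rad from rack x.
- bar (a point): On the cap: centre of the grip bar's part that stands clear of the rack's lips, on the cap's axis 49 mm above its underside; axes as the cap. The bar is clear from 17 mm below this point to its top 16 mm above.
- rack: Fixed aluminium rack 190 (x) by 84 mm (y), origin under its centre; floor 6 mm thick carries the cap. For x -20 to +95 mm it is a T-slot: walls 70 mm apart inside, two lips above (33-38 mm high) with a 46 mm gap for the grip bar; they catch the cap's flange, with 4 mm play up and 2 mm each side. The +x end is closed. The cap starts at x 20-55 mm.
- rack_exit (a point): On the rack's bare floor in front of the slot (rack x = -66 mm, y = 0, 6 mm above the desk), axes as the rack. Draw the cap along the rack's -x direction (roughly towards the robot) until its underside centre is here; its flange is then free of the lips and it can be lifted.
- lamp: Fixed work lamp, lens down, foot 112 mm, collar 72 mm across, mouth up. Origin: centre of its underside, z up. Entry slots on its +x and -x axes (same after a half turn). Seen from above, clockwise from each slot: a thin steel test rib (4 mm) at 45 degrees, then a wide steel block (14 mm, locked) at 90 degrees. They stand at 35-46 mm radius, tops 2 mm above the collar.
- mouth (a point): Centre of the lamp's mouth, level with the collar's top, 105 mm above the desk; axes as the lamp. Hole 42 mm diameter; slots 14 mm wide reach 31 mm from the axis on +x and -x. The ledge is 6 mm thick: the cap turns once its underside is 14 mm or more below this point; at 18 mm its flange meets the collar. A stop bars anticlockwise turning.
- test_rib (a point): Top of one of the two thin test ribs (the other is opposite), 40 mm from the mouth's axis. Cap x points at it (either way round) at the lamp's yaw minus 45 degrees. The cap turns freely that far. From about 55 degrees sprung lock balls resist; 69 degrees or more counts as clicked into the lock, which ends at 90.
- contact (a joint): Sprung brass contact plate inside the mouth, 28 mm across: 0 m when free (its top 8 mm below the collar), grows as the cap presses it down, up to 0.012; 450 N/m, so it pushes the cap up with about 3 to 5 N.
- tumbler: Bystander: open steel tumbler, 72 mm across, 120 mm tall, origin under its centre.
- battery_pack: Bystander: tool battery, 80 x 55 x 50 mm, origin under its centre.
- tape: Bystander: cardboard tape core lying flat, 70 mm across, 24 mm high, origin under its centre.
- sprayer: Bystander: white spray bottle, 72 mm across, 191 mm tall, origin under its centre.
There are look-alikes about, which are no part of the job. What is meant by the rack is not pink, and is the larger of those in its own colour. Leave any turquoise look-alike of the lamp alone.

How it is judged (in metres and radians):
On the way, in this order (a step that is already met when the one before it is completed fails the run):
1. the cap has been drawn out of the slotted rack at its open end (x of cap in the frame of rack below -0.052 m and contact force between the fingers and cap above 0.5 N), for 0.05 s.
2. the cap is pushed into the mouth with its lugs through the slots (horizontal distance between cap and mouth below 0.005 m and z of cap in the frame of mouth below -0.0122 m and angle between cap's own z axis and vertical below 0.12 rad and angle between the x axis of cap and the x axis of lamp, either way round below 0.3 rad), for 0.05 s.
At the end, for the whole second after the job is handed in: The cap is in the mouth (axis within 5 mm, lugs below the ledge: underside more than 12.2 mm below the collar's top, upright within 0.12 rad), twisted clockwise to 45 degrees +- 11.5 degrees, at rest, and the fingers still grip it (horizontal distance between cap and mouth below 0.005 m and z of cap in the frame of mouth below -0.0122 m and angle between cap's own z axis and vertical below 0.12 rad and angle between the x axis of cap and the x axis of lamp, either way round between 0.585 and 0.985 rad and contact force between the fingers and cap above 1 N and linear speed of cap below 0.02 m/s and angular speed of cap below 0.2 rad/s); the arm keeps its last pose, push and grip.
It fails at once if the cap was turned into its lock (horizontal distance between cap and mouth below 0.005 m and z of cap in the frame of mouth below -0.0122 m and angle between cap's own z axis and vertical below 0.12 rad and angle between the x axis of cap and the x axis of lamp, either way round above 1.2 rad).
It fails at once if the tumbler was disturbed (distance of tumbler from where it was at the start of the episode above 0.025 m or angle between tumbler's own z axis and vertical above 0.4 rad).
It fails at once if the battery_pack was disturbed (distance of battery_pack from where it was at the start of the episode above 0.025 m or angle between battery_pack's own z axis and vertical above 0.4 rad).
It fails at once if the tape was disturbed (distance of tape from where it was at the start of the episode above 0.025 m or angle between tape's own z axis and vertical above 0.4 rad).
It fails at once if the sprayer was disturbed (distance of sprayer from where it was at the start of the episode above 0.025 m or angle between sprayer's own z axis and vertical above 0.4 rad).
It also fails if it takes over 54 s, if anything falls off the work surface, if the arm or the gripper's body presses on something with over 40 N, if the wrist force passes 120 N, or if a joint passes its speed limit or range.

## Robot

A 6-joint arm with a two-finger parallel gripper is mounted at the origin on the work surface. World frame = base frame: x ahead of the robot, y to its left, z up, the work surface at z = 0. Lengths are in m, angles in degrees, forces in N, time in s.
With the tool pointing down it reaches from about 0.25 to 0.725 m from the base axis. Payload 9.7 kg.
Tool frame: the origin (TCP) lies midway between the tips of the shut fingers; the grasp point (between the pads) lies 19 mm behind it (grip_point_offset is the distance from the TCP to the grasp point, in m); y points along the fingers, z is the direction in which the jaws open and shut, and the axes are right-handed (so a half turn about y gives the same grasp; the last joint's range is limited). The gripper opens to 85 mm and grips with 20 to 120 N. Pads are 22 mm wide; open, the fingers measure 114 mm over their backs; the gripper's body (76 mm by 85 mm) begins 54 mm behind the grasp point. The pads swing forward as they close: fully open they stand 13 mm farther back than shut.
Start: joints at [-70.531, 4.979, 10.078, 95.1, 0, 90], TCP at [0.183, -0.519, 0.231] pointing down, gripper open.
Joint ranges: [-179.16, 179.16], [-48.56, 103.87], [-65.8, 70.77], [-126.05, 130.52], [-82.76, 87.17], [-180, 180]. Speed limits (degrees/s): [127.2, 127.2, 147.25, 180, 180, 180].

## Interface

Orientations are given as [roll, pitch, yaw] about the fixed x, y, z axes, in that order (R = Rz(yaw) Ry(pitch) Rx(roll)).
In Python, from workcell import get_obs, camera, job_done, grip_point_offset gives the robot as it stands.
- The arm moves only by the tool move_arm, never from a script. Its argument "deltas" is a list that holds one entry, the list of rows, each a list of 4 numbers: the shift along the tool's x, y, z in m, then the turn about the tool's y in degrees. A call has 1 to 5 rows; each row is the pose to reach, as a shift and turn from the pose commanded when the call began, along the tool's axes at that moment; what a row does not reach only later rows make up. A row lasts 1/10 s, in which the tool goes at most 50 mm and 8.59 degrees, less where a joint would pass 70% of its speed; a pose out of reach is approached as far as the arm can. A call with a gripper value outside its range is refused whole. "claw" is the finger opening in m, from 0 to 0.0854, set as the call begins (left out, the last holds). The fingers move at their own pace and stop on an object; "newtons" is the grip in N (left out, the last holds). Time passes only in rows, so rows that repeat a pose let the fingers close. It gives the time, the measured TCP pose, the force and the opening at its end, in the units of the state.
- get_obs(): the state, without advancing time (a new reading comes with each control period).
- camera(name): name is "side" or "top" or "wrist"; returns a dict with "color" (400x640x3 uint8, blue, green, red), "range_z" (400x640 float32, m along the optical axis (not along the pixel's ray), 0 where there is no reading), "fx", "fy", "cx", "cy" (pixels), "k1" (the pictures are not rectified: a ray, as slopes to the right and down, at radius r is drawn at 1 + k1 r^2 times it, then the intrinsics apply), "T" (4x4, takes a point from camera to world coordinates). Camera axes: x right, y down, z forward; pixel columns grow to the right and rows downward; lengths in m; the calibration is good to about 2 mm. A picture is of the moment at which its call begins.
- job_done(): hands the job in, once; it reports no verdict.
The state is a dict: "time": time; "q": joint angles; "qd": joint speeds; "joint_efforts": joint torques, N m; "ee_pos": TCP position; "tcp_rot": TCP orientation; "wrist_force": force on the tool from outside, world axes, zero at the start; "torque": the same for the moment, N m; "opening": finger opening in m.
Only numpy, scipy, OpenCV 4.12 (cv2) and the standard library are available. Lean on these libraries where they do the work, as an engineer would, in place of code of your own. Each camera call takes 0.05 s, during which the arm holds its last target. There are 200 camera calls.

## Working session

There is one attempt and no reset: what is moved stays moved. The work goes in short steps, Python scripts to look and compute and a tool call to move; the robot and the scene stay as the last step left them, time stands still between calls to the robot, and variables do not carry over. Pictures are saved under pics/ and viewed, about 8 in all and at most 12, crops included, and the job is handed in when it is done.

Besides the shell and the picture viewer there is one more tool, called as name(argument=value, ...) on one line, values as JSON. move_arm: Moves the arm, as the interface text tells. Its arguments: {"type":"object","properties":{"deltas":{"type":"array"},"claw":{"type":"number"},"newtons":{"type":"number"}},"required":["deltas"]}

```bash
mkdir -p pics; ls; cat > h.py <<'E'
import numpy as np, cv2
from workcell import get_obs, camera, job_done, grip_point_offset
def cloud(c):
    h,w=c["range_z"].shape
    u,v=np.meshgrid(np.arange(w),np.arange(h))
    K=np.array([[c["fx"],0,c["cx"]],[0,c["fy"],c["cy"]],[0,0,1.]])
    p=cv2.undistortPoints(np.stack([u,v],-1).reshape(-1,1,2).astype(float),K,np.array([c["k1"],0,0,0.])).reshape(h,w,2)
    z=c["range_z"]; P=np.stack([p[...,0]*z,p[...,1]*z,z],-1)@c["T"][:3,:3].T+c["T"][:3,3]
    P[z==0]=np.nan
    return P
E
python3 - <<'E'
from h import *
o=get_obs();print({k:np.round(v,3) for k,v in o.items()}, grip_point_offset)
for n in ("top","side"):
    c=camera(n);cv2.imwrite(f"pics/{n}0.png",c["color"]);np.savez(f"{n}0.npz",**c)
    print(n,c["fx"],c["k1"],np.round(c["T"],3).tolist())
E
```

```text
pics
{'time': np.float64(0.0), 'q': array([-7.0530e+01,  5.0100e+00,  1.0034e+01,  9.5099e+01, -1.0000e-03,
        9.0003e+01]), 'qd': array([-0.005,  0.023, -0.017, -0.044,  0.019, -0.006]), 'joint_efforts': array([ 1.0000e-03, -5.2039e+01,  4.6480e+01,  1.6000e-02,  0.0000e+00,
        0.0000e+00]), 'ee_pos': array([ 0.183, -0.518,  0.231]), 'tcp_rot': array([-9.00750e+01, -1.00000e-03, -1.60533e+02]), 'wrist_force': array([-0.097, -0.108,  0.207]), 'torque': array([ 0.024,  0.038, -0.004]), 'opening': np.float64(0.085)} 0.0187
top 396.0137053623952 -0.025709086480045225 [[0.182, -0.963, 0.2, 0.393], [-0.983, -0.177, 0.041, 0.047], [-0.004, -0.204, -0.979, 0.999], [0.0, 0.0, 0.0, 1.0]]
side 418.40593898435264 0.03173232197077477 [[0.988, -0.109, 0.108, 0.467], [-0.153, -0.755, 0.637, -0.569], [0.012, -0.646, -0.763, 0.879], [0.0, 0.0, 0.0, 1.0]]
```

View pics/top0.png

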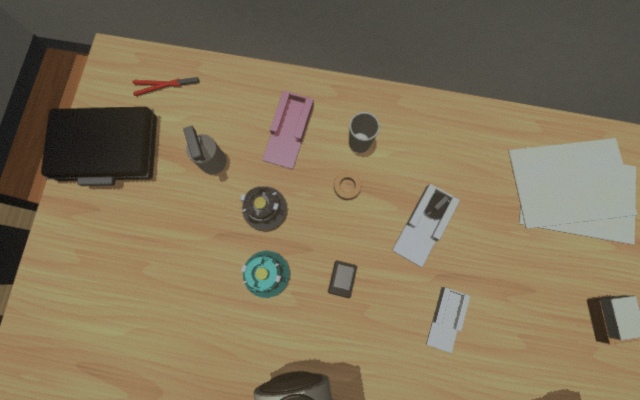

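View pics/side0.png

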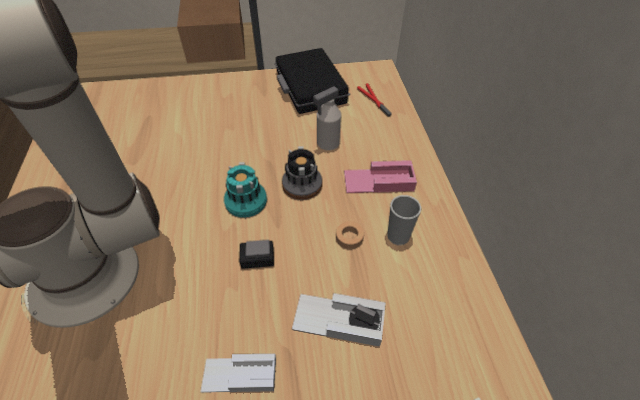

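The racks in the top picture are a large white one at (427,225), a small white one at (448,320) and a pink one at (288,130). The large white one fits, since it is not pink, is the larger of its colour and holds the cap. The lamps are dark at (263,207) and turquoise at (265,273), so the dark one is meant. I'll confirm both in one enlarged crop and measure from the cloud.

```bash
python3 - <<'E'
from h import *
c=dict(np.load("top0.npz"));P=cloud(c);im=c["color"]
a=cv2.resize(im[175:275,385:470],None,fx=4.5,fy=4.5,interpolation=cv2.INTER_CUBIC)
b=cv2.resize(im[175:275,225:310],None,fx=4.5,fy=4.5,interpolation=cv2.INTER_CUBIC)
cv2.imwrite("pics/crop.png",np.hstack([a,b]))
np.set_printoptions(precision=4,suppress=True)
def box(u0,u1,v0,v1,z0,z1):
    Q=P[v0:v1,u0:u1].reshape(-1,3);Q=Q[np.isfinite(Q[:,0])];return Q[(Q[:,2]>z0)&(Q[:,2]<z1)]
for nm,b,zs in (("rack",(385,470,175,275),[(.003,.01),(.033,.043),(.05,.09),(.003,.045)]),("lamp",(225,310,175,240),[(.095,.102),(.102,.112),(.003,.03),(.085,.0955)])):
    for z0,z1 in zs:
        Q=box(*b,z0,z1)
        if len(Q)<5: print(nm,z0,len(Q));continue
        r=cv2.minAreaRect((Q[:,:2]*1000).astype(np.float32))
        (cc,rad)=cv2.minEnclosingCircle((Q[:,:2]*1000).astype(np.float32))
        print(nm,z0,z1,len(Q),"med",np.median(Q,0),"rect",r,"circ",cc,rad)
for nm,(u,v) in dict(turq=(265,273),tumbler=(363,125),tape=(347,186),spray=(205,150),batt=(343,280)).items(): print(nm,P[v,u])
E
```

```text
rack 0.003 0.01 1434 med [ 0.5291 -0.1828  0.0054] rect ((575.7443237304688, -199.22573852539062), (258.88031005859375, 212.4727020263672), 6.053019046783447) circ (586.7941284179688, -209.2930145263672) 147.94631958007812
rack 0.033 0.043 798 med [ 0.6045 -0.2108  0.0374] rect ((602.0540771484375, -203.66900634765625), (85.1807861328125, 115.74353790283203), 70.27333068847656) circ (602.1222534179688, -203.5015106201172) 70.65152740478516
rack 0.05 0.09 102 med [ 0.6168 -0.2067  0.0697] rect ((618.28173828125, -208.26666259765625), (11.559608459472656, 41.20673370361328), 53.91335678100586) circ (618.4113159179688, -208.08883666992188) 20.75615119934082
rack 0.003 0.045 2674 med [ 0.5685 -0.1915  0.008 ] rect ((575.7443237304688, -199.22573852539062), (258.88031005859375, 212.4727020263672), 6.053019046783447) circ (586.7941284179688, -209.2930145263672) 147.94631958007812
lamp 0.095 0.102 170 med [0.534  0.2119 0.0981] rect ((535.094482421875, 210.83348083496094), (70.14652252197266, 79.96578979492188), 23.615760803222656) circ (533.2079467773438, 210.70492553710938) 42.74028015136719
lamp 0.102 0.112 471 med [0.5356 0.2172 0.1048] rect ((535.4074096679688, 212.08827209472656), (87.61628723144531, 68.9695816040039), 82.5391616821289) circ (536.2590942382812, 211.8674774169922) 43.95882797241211
lamp 0.003 0.03 440 med [0.5211 0.1844 0.0225] rect ((542.1705322265625, 210.51861572265625), (166.14083862304688, 218.41082763671875), 10.429096221923828) circ (544.8378295898438, 214.96983337402344) 127.38600158691406
lamp 0.085 0.0955 64 med [0.5323 0.2071 0.0933] rect ((531.9251708984375, 201.83447265625), (66.2742691040039, 71.79158782958984), 73.99469757080078) circ (534.32666015625, 210.20651245117188) 43.41909408569336
turq [0.3796 0.1668 0.0942]
tumbler [0.784  0.0045 0.0537]
tape [ 0.6334  0.0164 -0.0005]
spray [0.6254 0.3542 0.1349]
batt [ 0.3965 -0.0107  0.05  ]
```

View pics/crop.png

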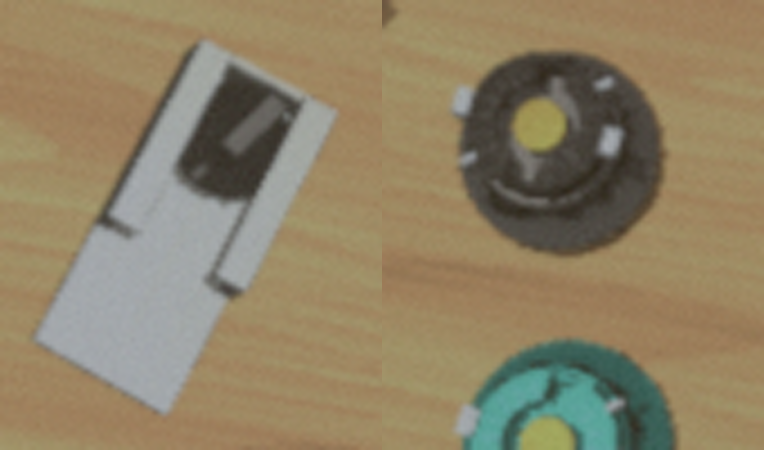

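The crop confirms the choice. The large white rack holds the black cap, with its bar at about (255,125) in the crop. The dark lamp has wide blocks at (463,101) and (610,140) and thin ribs at (605,82) and (468,158), so its slots run roughly up and down in the image. Lips of 85x116 mm and a bar of 12x41 mm at z 0.070 match the given sizes. Next is a small test turn while I write a delta helper.

move_arm(deltas=[[[0,0,0,-8]]])

```text
time: 0.2
ee_pos: [0.1833, -0.5184, 0.2308]
tcp_rot: [-90.1, 0.0, -152.5]
wrist_force: [0.0, -0.1, -0.3]
opening: 0.0853
```

```bash
cat >> h.py <<'E'
from scipy.spatial.transform import Rotation as Ro
np.set_printoptions(precision=4,suppress=True)
def delta(p,yaw):
    "deltas in tool axes to TCP p with tool x at yaw (mod 360), tool down"
    o=get_obs();R=Ro.from_euler("xyz",o["tcp_rot"],degrees=True)
    d=R.inv().apply(np.array(p)-o["ee_pos"]);t=-((yaw-o["tcp_rot"][2]+180)%360-180)
    print("t",o["time"],"pos",o["ee_pos"],"rot",o["tcp_rot"],"q",o["q"],"F",o["wrist_force"],"open",o["opening"]);print("delta",d,"turn",t)
E
python3 - <<'E'
from h import *
delta([.6,-.2,.21],-36.1)
c=dict(np.load("top0.npz"));P=cloud(c);im=c["color"]
# ribs on dark lamp: bright grey pixels at height ~.107
m=(im.min(2)>110)&(P[...,2]>.08)&(P[...,2]<.125)
m[:,:225]=0;m[:,310:]=0;m[:175]=0;m[243:]=0
n,l,s,ce=cv2.connectedComponentsWithStats(m.astype(np.uint8))
for i in range(1,n):
    q=P[l==i];d=q.mean(0)[:2]-[.5354,.212];print(ce[i],s[i,4],q.mean(0),np.hypot(*d),np.degrees(np.arctan2(d[1],d[0])))
E
```

```text
t 0.2 pos [ 0.1833 -0.5184  0.2308] rot [ -90.0545    0.0066 -152.4863] q [-70.5306   5.0012  10.048   95.1017  -0.0011  81.9558] F [ 0.0243 -0.1145 -0.3411] open 0.08530766603086615
delta [-0.5167  0.0209 -0.0898] turn -116.38634079798817
[274.     193.1667] 6 [0.5605 0.1823 0.1063] 0.03888969462546854 -49.85150411400938
[242.5455 196.7273] 22 [0.5392 0.252  0.106 ] 0.040178415092698865 84.59061932535914
[275.12 205.92] 25 [0.5318 0.1737 0.1058] 0.03842211152904644 -95.40517548704611
[243.625 209.75 ] 8 [0.5099 0.2428 0.1062] 0.040004582408857695 129.5911406733466
```

move_arm(deltas=[[[-0.517,0.021,-0.09,-116.4],[-0.517,0.021,-0.09,-116.4],[-0.517,0.021,-0.09,-116.4],[-0.517,0.021,-0.09,-116.4],[-0.517,0.021,-0.09,-116.4]]])

```text
time: 0.7
ee_pos: [0.3831, -0.3655, 0.221]
tcp_rot: [-90.0, 0.0, -109.2]
wrist_force: [0.4, -1.5, -0.3]
opening: 0.0852
```

```bash
python3 -c "
from h import *
delta([.6,-.2,.21],-36.1)"
```

```text
t 0.7 pos [ 0.3831 -0.3655  0.221 ] rot [ -90.009     0.0025 -109.2247] q [-43.6545   1.9534   5.7605  93.8163  -0.0015  65.5701] F [ 0.4122 -1.4969 -0.3404] open 0.0852451360373027
delta [-0.2277  0.011   0.1503] turn -73.12468463677493
```

move_arm(deltas=[[[-0.228,0.011,0.15,-73],[-0.228,0.011,0.15,-73],[-0.228,0.011,0.15,-73],[-0.228,0.011,0.15,-73],[-0.228,0.011,0.15,-73]]])

```text
time: 1.2
ee_pos: [0.5825, -0.2147, 0.2108]
tcp_rot: [-90.0, 0.0, -66.2]
wrist_force: [0.4, -1.0, -0.2]
opening: 0.0853
```

```bash
python3 -c "
from h import *
delta([.6,-.2,.21],-36.1)"
```

```text
t 1.2 pos [ 0.5825 -0.2147  0.2108] rot [-90.0174   0.0139 -66.2231] q [-20.2311  14.6321  18.7905  94.1806  -0.0021  45.9921] F [ 0.351  -1.0047 -0.2281] open 0.08526052636109557
delta [-0.0064  0.0008  0.022 ] turn -30.123112214183976
```

move_arm(deltas=[[[-0.006,0,0.022,-30],[-0.006,0,0.022,-30],[-0.006,0,0.022,-30],[-0.006,0,0.022,-30],[-0.006,0,0.022,-30]]])

```text
time: 1.7
ee_pos: [0.5989, -0.2019, 0.2107]
tcp_rot: [-90.0, 0.1, -36.5]
wrist_force: [0.9, 0.1, 0.5]
opening: 0.0857
```

```bash
python3 - <<'E'
from h import *
c=camera("wrist");cv2.imwrite("pics/w1.png",c["color"]);np.savez("w1.npz",**c);P=cloud(c)
Q=P.reshape(-1,3);Q=Q[np.isfinite(Q[:,0])];Q=Q[np.abs(Q[:,0]-.6)+np.abs(Q[:,1]+.2)<.2]
print(c["T"])
for z0,z1 in((.034,.042),(.06,.08)):
    q=Q[(Q[:,2]>z0)&(Q[:,2]<z1)];q=q[np.hypot(q[:,0]-.61,q[:,1]+.207)<(.1 if z0<.05 else .04)]
    if len(q): print(z0,len(q),np.median(q[:,2]),cv2.minAreaRect((q[:,:2]*1000).astype(np.float32)))
delta([.618,-.208,.16],-36.1)
E
```

```text
[[ 0.595   0.7743  0.2154  0.5445]
 [ 0.8037 -0.5731 -0.1599 -0.161 ]
 [-0.0004  0.2682 -0.9633  0.3545]
 [ 0.      0.      0.      1.    ]]
0.034 4319 0.03905630275245908 ((600.917236328125, -205.15484619140625), (84.2773666381836, 115.37548828125), 70.40415954589844)
0.06 548 0.0719757275743628 ((617.25830078125, -210.09158325195312), (11.564891815185547, 40.053245544433594), 53.51345443725586)
t 1.75 pos [ 0.5989 -0.202   0.2108] rot [-90.0136   0.0402 -36.6897] q [-18.6418  16.3124  20.8366  94.5666  -0.0005  18.0479] F [-0.6186  0.6887 -0.7098] open 0.08554192516348202
delta [0.019  0.0508 0.0067] turn -0.5897129434389399
```

View pics/w1.png

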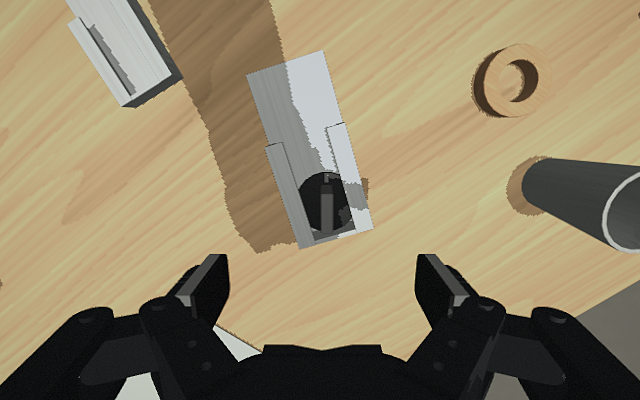

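The wrist view shows the cap's bar at (327,210) between the lips. The cloud gives the bar at (617.3,-210.1), yaw -36.5, and the top camera gave (618.3,-208.3), yaw -36.1, so I'll use the mean. I'm descending to TCP z 0.042 so the finger tips stay above the lips.

move_arm(deltas=[[[0.0194,0.05,0.0053,0],[0.0194,0.1,0.0053,0],[0.0194,0.145,0.0053,0],[0.0194,0.169,0.0053,0],[0.0194,0.169,0.0053,0]]])

```text
time: 2.25
ee_pos: [0.615, -0.2087, 0.0375]
tcp_rot: [-90.1, 0.4, -36.7]
wrist_force: [-0.7, 0.4, -0.1]
opening: 0.0855
```

move_arm(deltas=[[[0,0,0,0],[0,0,0,0],[0,0,0,0],[0,0,0,0],[0,0,0,0]]], claw=0, newtons=60)

```text
time: 2.75
ee_pos: [0.618, -0.2096, 0.0431]
tcp_rot: [-90.0, -0.1, -36.6]
wrist_force: [-0.5, 0.3, 1.3]
opening: 0.0122
```

```bash
python3 -c "
from h import *
o=get_obs();p=o['ee_pos'];u=np.array([np.cos(np.radians(-19.7)),np.sin(np.radians(-19.7)),0])
x=(p[:2]-[.5662,-.1922])@u[:2];print('rack x of tcp',x)
delta(p-u*(x+.066),-36.5)"
```

```text
rack x of tcp 0.05465395855062076
t 2.75 pos [ 0.618  -0.2096  0.0431] rot [-89.9787  -0.0664 -36.5989] q [-18.73    19.3022   6.0165  76.6446  -0.0001  17.8689] F [-0.5126  0.3354  1.287 ] open 0.012197810780520558
delta [-0.1154 -0.0001 -0.0351] turn -0.09888230651014851
```

move_arm(deltas=[[[-0.01,-0.0015,-0.003,0],[-0.03,-0.0015,-0.0091,0],[-0.055,-0.0015,-0.0167,0],[-0.08,-0.0015,-0.0243,0],[-0.1,-0.0015,-0.0304,0]]])

```text
time: 3.25
ee_pos: [0.5172, -0.1735, 0.0435]
tcp_rot: [-90.0, 0.1, -36.6]
wrist_force: [0.4, -0.5, -1.1]
opening: 0.0108
```

move_arm(deltas=[[[-0.0154,0,-0.0047,0],[-0.0174,0,-0.0053,0],[-0.0174,0,-0.0053,0],[-0.0174,0,-0.0053,0]]])

```text
time: 3.65
ee_pos: [0.5026, -0.1683, 0.0438]
tcp_rot: [-90.0, -0.0, -36.6]
wrist_force: [0.2, -0.1, -1.4]
opening: 0.0111
```

```bash
python3 -c "
from h import *
o=get_obs();p=o['ee_pos'];u=np.array([np.cos(np.radians(-19.7)),np.sin(np.radians(-19.7)),0])
x=(p[:2]-[.5662,-.1922])@u[:2];print('rack x of tcp',x)
delta([.49,-.1,.22],-5.1)"
```

```text
rack x of tcp -0.06791239181388628
t 3.65 pos [ 0.5026 -0.1683  0.0438] rot [-89.9908  -0.0332 -36.5897] q [-18.5096   2.831  -12.9594  74.1752  -0.0016  18.0801] F [ 0.1544 -0.0681 -1.3949] open 0.011098839433375515
delta [-0.0507 -0.1762  0.0473] turn -31.489731704973423
```

Gripped and drawn out, with TCP at rack x -68 mm. Lifting now.

move_arm(deltas=[[[0,-0.02,0,0],[0,-0.06,0,0],[0,-0.1,0,-8],[0,-0.14,0,-16],[0,-0.156,0,-24]]])

```text
time: 4.15
ee_pos: [0.5037, -0.1686, 0.2038]
tcp_rot: [-90.0, -0.3, -12.3]
wrist_force: [0.0, -0.5, -1.1]
opening: 0.0111
```

```bash
python3 - <<'E'
from h import *
c=camera("side");cv2.imwrite("pics/s1.png",cv2.resize(c["color"],(640,400)));
delta([.535,.1,.2],-5.1)
E
```

```text
t 4.2 pos [ 0.504  -0.1688  0.2048] rot [-90.0422  -0.3602 -11.7823] q [-18.5109   1.5816   3.5809  91.6366   0.0003  -6.7285] F [-1.6898  0.3647  0.9144] open 0.010916733673477402
delta [-0.0246  0.0045  0.2694] turn -6.6822808021017295
```

View pics/s1.png

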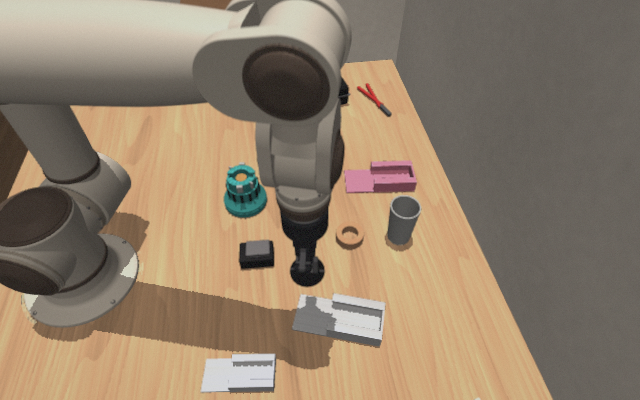

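The side view shows the cap hanging upright in the fingers at (307,268), with the rack empty and the bystanders in place. Next I move past the lamp so the wrist camera looks straight down on it.

move_arm(deltas=[[[0.001,-0.015,0.03,-2],[0.003,-0.015,0.075,-5],[0.004,-0.015,0.12,-6.7],[0.0055,-0.015,0.165,-6.7],[0.007,-0.015,0.21,-6.7]]])

```text
time: 4.7
ee_pos: [0.5553, 0.0371, 0.2135]
tcp_rot: [-90.0, 0.1, -6.1]
wrist_force: [1.5, -0.7, -1.3]
opening: 0.0108
```

```bash
python3 -c "
from h import *
delta([.595,.205,.22],-5.1)"
```

```text
t 4.7 pos [0.5553 0.0371 0.2135] rot [-90.0126   0.0566  -6.0747] q [ 3.8227  5.5894  8.7585 93.227  -0.0027  9.8974] F [ 1.5146 -0.7456 -1.2998] open 0.010830180521555361
delta [ 0.0217 -0.0065  0.1712] turn -0.9746747552105717
```

move_arm(deltas=[[[0.005,-0.004,0.045,0],[0.011,-0.0065,0.09,0],[0.017,-0.0065,0.135,0],[0.0217,-0.0065,0.163,0],[0.0217,-0.0065,0.171,0]]])

```text
time: 5.2
ee_pos: [0.5944, 0.2062, 0.2189]
tcp_rot: [-90.0, 0.1, -5.9]
wrist_force: [0.1, -0.3, -1.1]
opening: 0.0112
```

move_arm(deltas=[[[0,0,0,0],[0,0,0,0],[0,0,0,0]]])

```text
time: 5.5
ee_pos: [0.5939, 0.2019, 0.2213]
tcp_rot: [-90.0, -0.0, -6.0]
wrist_force: [-0.5, -0.3, -1.6]
opening: 0.0115
```

```bash
python3 - <<'E'
from h import *
c=camera("wrist");cv2.imwrite("pics/w2.png",c["color"]);np.savez("w2.npz",**c);P=cloud(c);im=c["color"]
o=get_obs();print(o["ee_pos"],o["tcp_rot"],c["T"])
C=np.array([.5354,.2127])
z=P[...,2];r=np.hypot(P[...,0]-C[0],P[...,1]-C[1])
q=P[(z>.101)&(z<.110)&(r<.06)];print("collar",len(q),np.median(q[:,2]),cv2.minEnclosingCircle((q[:,:2]*1000).astype(np.float32)))
m=((im.min(2)>110)&(z>.09)&(z<.12)&(r<.06)).astype(np.uint8)
n,l,s,ce=cv2.connectedComponentsWithStats(m)
for i in range(1,n):
    if s[i,4]>8:
        k=P[l==i].mean(0);d=k[:2]-C;print(ce[i],s[i,4],k,np.hypot(*d),np.degrees(np.arctan2(d[1],d[0])))
E
```

```text
[0.5939 0.2019 0.2215] [-90.0021  -0.0177  -6.0001] [[ 0.1045  0.9578  0.2677  0.5263]
 [ 0.9945 -0.1006 -0.0283  0.2094]
 [-0.0002  0.2692 -0.9631  0.365 ]
 [ 0.      0.      0.      1.    ]]
collar 4200 0.1062443450587848 ((534.4115600585938, 212.46957397460938), 44.28696823120117)
[318.  82.] 9 [0.4995 0.2092 0.1022] 0.03608331836558961 -174.37949150663718
[351.7196  96.1121] 214 [0.513  0.2342 0.1066] 0.031046721653724962 136.04766559328277
[310.6393  95.0656] 61 [0.5089 0.2024 0.1063] 0.028445156034230413 -158.7251912879926
[301.0513 100.9231] 39 [0.5125 0.1944 0.1063] 0.02936184582103258 -141.40250040874352
[308.4444 105.1111] 9 [0.5162 0.1998 0.1062] 0.023136082883726723 -146.10971878563234
[363.8421 106.3684] 19 [0.5217 0.2433 0.106 ] 0.03350271986758712 114.16951906452917
[354.4815 112.3889] 54 [0.5255 0.2355 0.1062] 0.024873652899616284 113.45803948691149
[300.0571 112.4857] 35 [0.5211 0.1925 0.1059] 0.02476443821318816 -125.37871555501114
[326.8658 126.8261] 857 [0.5346 0.2127 0.0981] 0.0007747963187760143 -178.32191880993534
[277.6284 128.3211] 218 [0.5313 0.1733 0.1078] 0.03961390488030337 -95.92226029514639
[357.75 120.6 ] 20 [0.5321 0.2376 0.1065] 0.0251207782472783 97.62438235712662
[376.3128 126.2938] 211 [0.538  0.2518 0.1081] 0.03920072455446611 86.26139543922692
[355.2381 132.3333] 21 [0.541  0.2349 0.1062] 0.022921130919702524 75.81318159307054
[358.1429 142.9286] 14 [0.5497 0.2366 0.1063] 0.027844346105673316 59.18703743183743
[352.3333 153.5   ] 12 [0.5577 0.2312 0.1064] 0.02897918786224301 39.727083374360134
[343.5769 160.1538] 26 [0.5624 0.2236 0.1061] 0.029144896848178947 22.007417369281434
[293.2143 162.7857] 56 [0.56   0.1822 0.108 ] 0.03918830060271189 -51.146269032348734
```

View pics/w2.png

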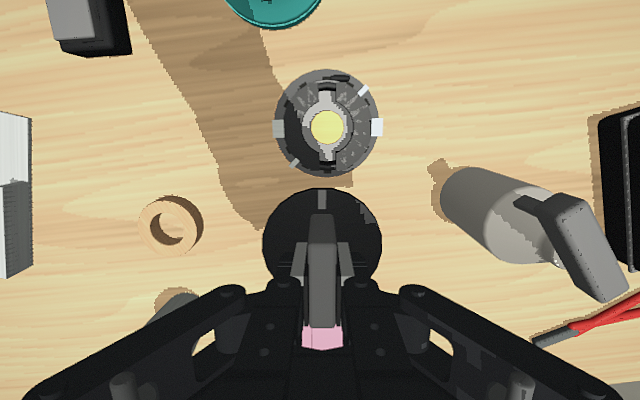

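The wrist view shows the dark lamp with mouth centre at (327,127), slots vertical in the image, blocks at (278,128) and (376,126), and the held cap's flange at about (322,240). The mouth measures (.5348,.2126) with slot yaw -5. Next is the cap's pose in the hand, from the same data.

```bash
python3 - <<'E'
from h import *
from scipy.optimize import least_squares
c=dict(np.load("w2.npz"));P=cloud(c);T=np.array([.5939,.2019,.2214])
R=Ro.from_euler("xyz",[-90,0,-6.0],degrees=True)
L=R.inv().apply((P.reshape(-1,3)-T)).reshape(P.shape)  # tool axes
h=-L[...,1]                                            # height above TCP
v,u=np.mgrid[:400,:640];reg=(u>255)&(u<390)&(v>185)&(v<290)
m=reg&(np.hypot(L[...,0],L[...,2])<.04)&np.isfinite(h)
print("h hist",[(round(a,3),int(((h[m]>a)&(h[m]<=a+.002)).sum())) for a in np.arange(-.04,.04,.002)])
f=m&(h>-.022)&(h<-.006);q=L[f];hm=np.median(h[f])
A=np.c_[q[:,0],q[:,2],np.ones(len(q))];co=np.linalg.lstsq(A,-q[:,1],rcond=None)[0];print("flange h",hm,"plane",co,len(q))
k=cv2.convexHull((q[:,[0,2]]*1000).astype(np.float32))[:,0];k=k[(k[:,0]<0)]
s=least_squares(lambda p:np.hypot(k[:,0]-p[0],k[:,1]-p[1])-33,[0,0],loss="soft_l1");print("flange centre tool x,z mm",s.x,"res",np.abs(s.fun).max(),len(k))
b=m&(h>.012);q=L[b];
if b.sum()>9: print("bar",np.median(h[b]),cv2.minAreaRect((q[:,[0,2]]*1000).astype(np.float32)))
E
```

```text
h hist [(np.float64(-0.04), 0), (np.float64(-0.038), 0), (np.float64(-0.036), 0), (np.float64(-0.034), 0), (np.float64(-0.032), 0), (np.float64(-0.03), 0), (np.float64(-0.028), 0), (np.float64(-0.026), 0), (np.float64(-0.024), 0), (np.float64(-0.022), 0), (np.float64(-0.02), 0), (np.float64(-0.018), 36), (np.float64(-0.016), 352), (np.float64(-0.014), 4869), (np.float64(-0.012), 412), (np.float64(-0.01), 28), (np.float64(-0.008), 27), (np.float64(-0.006), 29), (np.float64(-0.004), 29), (np.float64(-0.002), 31), (np.float64(0.0), 31), (np.float64(0.002), 38), (np.float64(0.004), 62), (np.float64(0.006), 88), (np.float64(0.008), 100), (np.float64(0.01), 141), (np.float64(0.012), 120), (np.float64(0.014), 151), (np.float64(0.016), 167), (np.float64(0.018), 124), (np.float64(0.02), 181), (np.float64(0.022), 162), (np.float64(0.024), 169), (np.float64(0.026), 323), (np.float64(0.028), 1313), (np.float64(0.03), 137), (np.float64(0.032), 81), (np.float64(0.034), 94), (np.float64(0.036), 164), (np.float64(0.038), 167)]
flange h -0.012992639804787482 plane [-0.0028 -0.0042 -0.013 ] 5724
flange centre tool x,z mm [0.2768 0.0694] res 0.44993973145919597 37
bar 0.02898124277298519 ((-9.878472328186035, 0.4107341766357422), (21.07166290283203, 38.921051025390625), 1.0913015604019165)
```

The cap is centred in the hand (within 0.3 mm), level, and its underside is 36 mm below the TCP. Moving over the mouth.

move_arm(deltas=[[[-0.03,0,0.002,-1],[-0.0597,0,0.0045,-1],[-0.0597,0.02,0.0045,-1],[-0.0597,0.04,0.0045,-1],[-0.0597,0.04,0.0045,-1]]], newtons=100)

```text
time: 6.05
ee_pos: [0.5338, 0.2126, 0.1792]
tcp_rot: [-90.1, 0.2, -5.0]
wrist_force: [-0.3, 0.0, -1.5]
opening: 0.0105
```

move_arm(deltas=[[[0,0,0,0],[0,0,0,0]]])

```text
time: 6.25
ee_pos: [0.5355, 0.2135, 0.1826]
tcp_rot: [-90.0, -0.1, -4.9]
wrist_force: [0.2, 0.1, -1.6]
opening: 0.0106
```

```bash
python3 -c "
from h import *
delta([.535,.2126,.1255],-5)"
```

```text
t 6.25 pos [0.5355 0.2135 0.1826] rot [-89.9612  -0.0835  -4.9333] q [21.7427  7.7889  7.7371 89.8561 -0.0029 26.6759] F [ 0.2325  0.0564 -1.6303] open 0.010629782809489164
delta [-0.0005  0.0571 -0.001 ] turn 0.06673432779692234
```

move_arm(deltas=[[[-0.0005,0.015,-0.001,0],[-0.0005,0.03,-0.001,0],[-0.0005,0.036,-0.001,0],[-0.0005,0.039,-0.001,0],[-0.0005,0.042,-0.001,0]]])

```text
time: 6.75
ee_pos: [0.5345, 0.2129, 0.1393]
tcp_rot: [-90.0, -0.0, -4.9]
wrist_force: [-0.6, -0.0, -1.1]
opening: 0.0105
```

move_arm(deltas=[[[0,0.002,0,0],[0,0.004,0,0],[0,0.006,0,0],[0,0.007,0,0],[0,0.007,0,0]]])

```text
time: 7.25
ee_pos: [0.5345, 0.2129, 0.1324]
tcp_rot: [-90.0, -0.0, -4.9]
wrist_force: [0.7, -0.6, 0.0]
opening: 0.0102
```

```bash
python3 -c "
from h import *
delta([.535,.2126,.1255],-5)"
```

```text
t 7.25 pos [0.5345 0.2129 0.1324] rot [-89.9861  -0.0229  -4.8886] q [21.7186  7.5643  1.956  84.365   0.0021 26.6072] F [ 0.7347 -0.6145  0.0441] open 0.010154231625608646
delta [ 0.0005  0.0069 -0.0003] turn 0.11142203673665563
```

move_arm(deltas=[[[0.0005,0.002,-0.0003,0],[0.0005,0.004,-0.0003,0],[0.0005,0.0065,-0.0003,0],[0.0005,0.0065,-0.0003,0],[0.0005,0.0065,-0.0003,0]]])

```text
time: 7.75
ee_pos: [0.5349, 0.2126, 0.1259]
tcp_rot: [-90.0, -0.0, -4.9]
wrist_force: [0.3, 0.6, 3.4]
opening: 0.0105
```

```bash
python3 -c "
from h import *
delta([.535,.2126,.1255],-5)"
```

```text
t 7.75 pos [0.5349 0.2126 0.1259] rot [-89.9837  -0.0204  -4.8844] q [21.6721  7.6343  1.3241 83.6642  0.0054 26.5565] F [0.2672 0.5503 3.3892] open 0.010499853568438945
delta [0.0001 0.0004 0.    ] turn 0.11561733133515872
```

Inserted with a spring force of about 4.5 N and no jam. Twisting clockwise, 20 degrees first.

move_arm(deltas=[[[0,0,0,4],[0,0,0,8],[0,0,0,12],[0,0,0,16],[0,0,0,20]]])

```text
time: 8.25
ee_pos: [0.5348, 0.2125, 0.1259]
tcp_rot: [-90.0, -0.0, -25.1]
wrist_force: [-0.8, 0.5, 2.2]
opening: 0.0098
```

```bash
python3 -c "
from h import *
print(get_obs()['torque'])
delta([.535,.2126,.1255],-50)"
```

```text
[ 0.1037  0.0966 -0.0187]
t 8.25 pos [0.5348 0.2125 0.1259] rot [-89.9976  -0.0105 -25.0529] q [21.6683  7.6348  1.3255 83.6818 -0.006  46.7213] F [-0.7749  0.528   2.2166] open 0.009819333423005923
delta [0.0001 0.0004 0.0002] turn 24.94706106696924
```

move_arm(deltas=[[[0,0,0,5],[0,0,0,10],[0,0,0,15],[0,0,0,20],[0,0,0,25]]])

```text
time: 8.75
ee_pos: [0.5349, 0.2125, 0.126]
tcp_rot: [-90.0, -0.0, -50.1]
wrist_force: [-0.8, 0.6, 2.2]
opening: 0.0104
```

move_arm(deltas=[[[0,0,0,0],[0,0,0,0],[0,0,0,0]]])

```text
time: 9.05
ee_pos: [0.5349, 0.2125, 0.1258]
tcp_rot: [-90.0, -0.0, -49.8]
wrist_force: [0.5, -0.2, 3.2]
opening: 0.0105
```

```bash
python3 - <<'E'
from h import *
print(get_obs()['torque'])
delta([.535,.2126,.1255],-50)
c=camera("wrist");P=cloud(c);np.savez("w3.npz",**c);cv2.imwrite("pics/w3.png",c["color"])
c=camera("side");cv2.imwrite("pics/s3.png",cv2.resize(c["color"][100:260,220:420],None,fx=4,fy=3.7))
o=get_obs();R=Ro.from_euler("xyz",o["tcp_rot"],degrees=True)
L=R.inv().apply((P.reshape(-1,3)-o["ee_pos"])).reshape(P.shape);h=-L[...,1]
v,u=np.mgrid[:400,:640];m=(u>255)&(u<390)&(v>170)&(v<290)&(np.hypot(L[...,0],L[...,2])<.036)
f=m&(h>-.022)&(h<-.006);q=L[f]
print("flange h",np.median(h[f]),np.linalg.lstsq(np.c_[q[:,0],q[:,2],np.ones(len(q))],-q[:,1],rcond=None)[0])
E
```

```text
[ 0.0827 -0.0881 -0.0696]
t 9.05 pos [0.5349 0.2125 0.1258] rot [-89.9888  -0.0123 -49.7812] q [21.6671  7.6387  1.3186 83.6653 -0.008  71.4482] F [ 0.5403 -0.2239  3.1748] open 0.010481128835249022
delta [-0.      0.0003  0.0001] turn 0.218822531898212
flange h -0.013056427197386858 [ 0.0337 -0.0052 -0.0135]
```

View pics/w3.png

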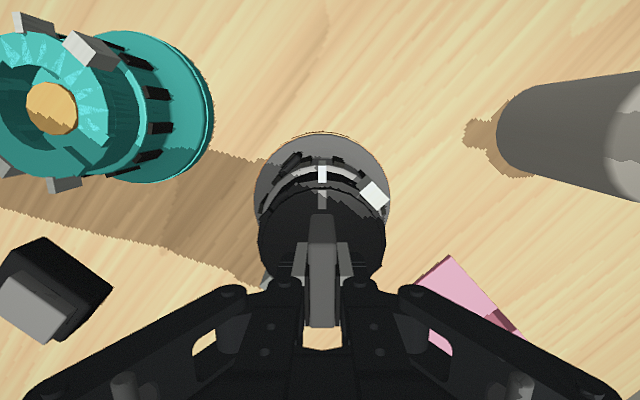

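View pics/s3.png

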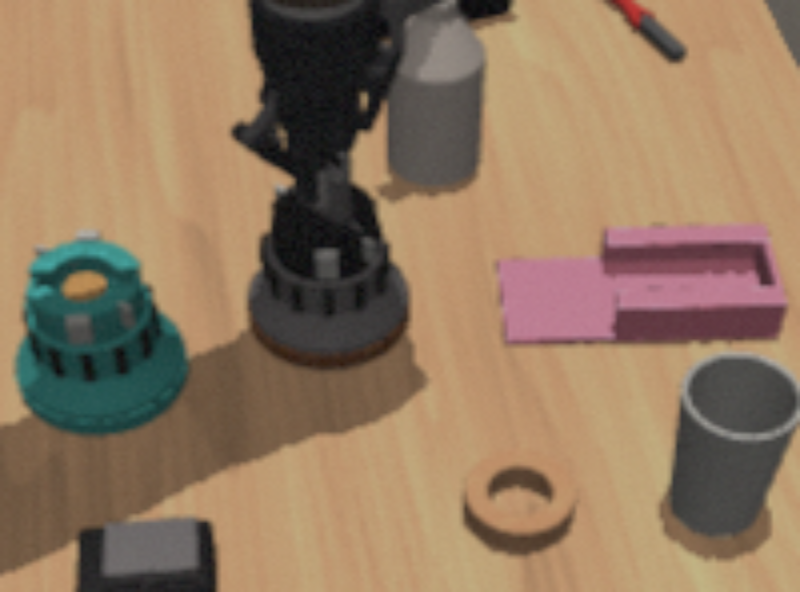

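The thin rib at (321,174) lines up with the bar at (321,230), and the wide block is off to the right at (374,196). I'll check the depth by comparing flange top with rib top in the same image, which should differ by about +5 mm.

```bash
python3 - <<'E'
from h import *
c=dict(np.load("w3.npz"));P=cloud(c);z=P[...,2]
print("rib top",np.nanmedian(z[169:179,319:325]),P[174,321],"block",np.nanmedian(z[190:200,370:378]))
print("flange",np.nanmedian(z[215:245,275:295]),np.nanmedian(z[215:245,355:370]))
print("column 330:",[(v,round(float(z[v,330]),4)) for v in range(140,212,4)])
r=np.hypot(P[...,0]-.535,P[...,1]-.2126);v,u=np.mgrid[:400,:640]
m=(r>.0345)&(r<.0355)&(v<260)&(z>.09);print("collar rim z",np.percentile(z[m],[10,50,90]),m.sum())
m=(r>.025)&(r<.031)&(v<250)&(z>.09);print("flange z",np.percentile(z[m],[10,50,90]),m.sum())
E
```

```text
rib top 0.1081236916307792 [0.5094 0.2427 0.1077] block 0.10805653411636851
flange 0.1129963418960768 0.11284336302233758
column 330: [(140, 0.0298), (144, 0.0324), (148, 0.0364), (152, 0.0389), (156, 0.0429), (160, 0.0533), (164, 0.0733), (168, 0.0769), (172, 0.0774), (176, 0.0915), (180, 0.1055), (184, 0.1063), (188, 0.111), (192, 0.1127), (196, 0.1118), (200, 0.1123), (204, 0.1136), (208, 0.1138)]
collar rim z [0.1007 0.1061 0.107 ] 418
flange z [0.1121 0.1129 0.1138] 1845
```

The flange top sits 6.8 mm above the collar, so the underside is about 16.2 mm below it. The rib direction is 130.4°, matching the bar's -49.8° (mod 180). Handing in.

```bash
python3 -c "
from h import *
print(job_done())"
```

```text
the job is handed in; nothing more can be done
None
```

The cap is in the dark lamp's mouth, twisted clockwise to the thin test ribs and still gripped. I handed the job in at about 9 s of robot time; it reports no verdict.

I drew the cap out of the large white rack, lifted it, pressed it in with its lugs through the slots, and turned it about 45°.

Last checks:
- **Centring:** the tool axis is within about 0.5 mm of the measured mouth centre, and the cap was centred in the hand to about 0.3 mm.
- **Depth:** the underside is about 16 mm below the collar, against the 12.2 mm required.
- **Twist:** the bar is at -49.8° and the rib at -49.6°, about 45° from the slots. I felt no lock resistance.
- **Grip:** it is set to 100 N. The finger opening reads 10.5 mm on the 12 mm bar, slightly small, but the cap followed every move.
- **Force:** the contact spring's upward force shows at the wrist, about 3 N.
- **Bystanders:** the tumbler, tape, battery pack and sprayer look undisturbed in the last side picture.

One small disagreement: the wrist camera reads heights about 1 mm high, so I judged the depth from flange and collar in the same image. A last plane fit to the flange showed a 0.03 rad slope; that is still well inside the 0.12 rad limit, and part of the fitted area may have been fingers.

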